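# Reset the projection stop of a sharpening station and bring the chisel up to it

## Robot

A 7-joint arm with a two-finger parallel gripper is mounted at the origin on the work surface. World frame = base frame: x ahead of the robot, y to its left, z up, the work surface at z = 0. Lengths are in m, angles in rad, forces in N, time in s.
With the tool pointing down it reaches from about 0.4 to 0.875 m from the base axis. Payload 19.3 kg.
Tool frame: the origin (TCP) lies at the very end of the fingers, on their centre line; the grasp point (between the pads) lies bot.grasp_offset behind it (bot.grasp_offset is the distance from the TCP to the grasp point, in m); z points along the fingers, y is the direction in which the jaws open and shut (so a half turn about z gives the same grasp; the last joint's range is limited). The gripper opens to 85 mm and grips with 20 to 120 N. Pads are 22 mm wide; open, the fingers measure 114 mm over their backs; the gripper's body (76 mm by 85 mm) begins 54 mm behind the grasp point. The pads swing forward as they close: fully open they stand 13 mm farther back than shut.
Start: joints at [-1.183, 0.521, -0.036, 1.599, 0.021, 1.021, -0.113], TCP at [0.276, 0.561, 0.231] pointing down, gripper open.
Joint ranges: [-2.91, 2.91], [-0.3, 2.13], [-1.5, 1.42], [0.17, 2.43], [-1.26, 4.41], [0.16, 1.93], [-2.52, 2.52]. Speed limits (rad/s): [1.89, 1.89, 2.39, 2.39, 3.01, 3.01, 3.01].

## Interface

Orientations are given as [roll, pitch, yaw] about the fixed x, y, z axes, in that order (R = Rz(yaw) Ry(pitch) Rx(roll)).
In Python, from workcell import bot gives the robot as it stands. The module is installed in compiled form; this text tells all that it offers.
- The arm moves only by the shell command python3 -m handwheel 'ROWS' [OPENING] [FORCE]. ROWS is JSON, a list of rows, each a list of 6 numbers: the shift along the tool's x, y, z as a fraction of full scale, then the turn, a rotation vector about the tool's x, y, z as a fraction of full scale. In form: [[x, y, z, rx, ry, rz], ...]. A call has 1 to 8 rows; each row shifts and turns the commanded pose from where the row before left it, along the tool's axes as they then stand; what a row does not reach is not made up. Full scale, the value 1, is 0.025 m for a shift and 360 degrees for a turn. A row lasts 1/8 s, in which the tool goes at most 62.5 mm and 10.7 degrees, less where a joint would pass 70% of its speed; a pose out of reach is approached as far as the arm can. A call with a number of a shift or a turn outside -1 to 1 is refused whole. A call with a gripper value outside its range is refused whole. OPENING is the closure, from -1 (fully open) to 1 (shut), set as the call begins (- or left out, the last holds). The fingers move at their own pace and stop on an object; FORCE is the grip in N (left out, the last holds). Time passes only in rows, so rows that do not move let the fingers close. It gives the time, the measured TCP pose, the force and the opening at its end, in the units of the state.
- bot.observe(): the state, without advancing time (a new reading comes with each control period).
- bot.grab_frame(name): name is "scene" or "top"; returns a dict with "pixels" (384x512x3 uint8, blue, green, red), "vertical_fov" (degrees; the focal length in pixels is half the picture's height over the tangent of half this angle, whatever the lens; pixels are square), "cx", "cy" (the principal point, pixels), "R" (3x3) and "t" (3): a world point X has camera coordinates R X + t. Camera axes: x right, y down, z forward; pixel columns grow to the right and rows downward; lengths in m; the calibration is good to about 2 mm. A picture is of the moment at which its call begins. There is no depth.
- bot.job_done(): hands the job in, once; it reports no verdict.
Trained networks look in a picture, given as the dict that the camera call returned (one of the last four; its "shot" number tells which), for a name from the list of things; names that differ only in an ending like _2 or _b are one class to them, and where a whole thing is asked for, a point or a joint stands for the part that bears it (a point fixed in the world has none). Each returns a list of dicts, best first, with "score" (0 to 1); they miss things now and then, are a little off and sometimes report something else, mostly with a low value. They report only what shows in the picture. A call takes as long as a camera call.
- bot.trace(picture, thing): "region" (384x512 bool, what is visible of it) and "point" ([column, row] in pixels, amid what is visible of it).
The state is a dict: "clock": time; "qpos": joint angles; "qd": joint speeds; "joint_efforts": joint torques, N m; "position": TCP position; "tool_rot": TCP orientation; "force": force on the tool from outside, world axes, zero at the start; "moment": the same for the moment, N m; "grip_width": finger opening in m.
Only numpy, scipy, OpenCV 4.12 (cv2) and the standard library are available. Lean on these libraries where they do the work, as an engineer would, in place of code of your own. Each camera call takes 0.05 s, during which the arm holds its last target.

## Task

Set the sharpening jig for a longer blade: pull up the black index-plunger knob, slide the stop carriage away from the honing guide to the last of the three index holes, and let the plunger drop fully home there. Then slide the chisel forward through the guide until its edge rests gently against the stop, and let go. Take care not to force the pin sideways against its hole or ram the edge into the stop, and leave the other things on the bench alone.

Things in the scene. Friction and masses are not known exactly. Their poses are not given: they have to be found in the camera images.
- station: Sharpening station fixed to the bench: plywood board 18 mm thick, x -65 to +165, y -125 to +225 mm from the origin. Origin: at bench height under the chisel's axis, at the datum face (where the guide abuts the aluminium front block). z up; y along chisel and slide, the way the blade points and the carriage must go; x sideways, towards the blue-grey stone. Chisel, slide and holes lie at x = 0.
- guide_top (a point): Top of the dark honing guide that holds the chisel, 83 mm above the bench. The guide is clamped between y -36 and 0 mm of the station, 66 mm wide, with two brass thumb nuts. In front of it the aluminium front block, 80 mm wide, y 0 to 14 mm, top at height 58 mm.
- rear_block (a point): Top centre of the aluminium rear block (80 mm wide, y 200 to 214 mm, height 54 mm). Two steel rods of 10 mm run from it to the front block at x -28 and +28 mm, height 41 mm; the carriage slides on them over the index plates.
- first_hole (a point): Centre of the mouth of the first index hole (10.4 mm wide, for the 8 mm pin), y = 88 mm on the station, in the fixed steel index plate: 36 mm wide, upper face at height 30 mm, reaching from y 70 to 132.5 mm. The pin is in this hole at the start.
- second_hole (a point): Centre of the mouth of the second hole, y = 110 mm, 10.4 mm wide, in the same fixed plate.
- last_hole_nominal (a point): Nominal place (y = 146 mm, height 27 mm) of the last hole, NOT its true place. The 10.4 mm hole is in a separate trimming plate tucked under the fixed one (upper face 3 mm lower, to 32 mm past the hole), clamped where it was last adjusted: the hole lies up to 8 mm either way along y, differently each time, and is not measured. Feel for it with the pin (or look).
- plunger: Black ribbed plunger knob, upright, 26 mm wide, 24 mm tall; origin at its centre (height 80 mm with the pin home). Ribbed grip from 9 mm below to 7 mm above. Under it a 21 mm hexagon ends 15 mm below the origin, on the carriage's flat top (27 mm below). The stop plate's back is 40 mm to -y of the knob's axis. The knob carries the pin: tip 60 mm below, 8 mm wide, nose 6 x 1.5 mm. Axes as station.
- plunger_travel (a joint): How far the plunger is pulled up (m): 0 = fully home in a hole, 0.014 = upper stop; about 0.010 when the pin rides on the fixed plate, 0.007 on the trimming plate. A spring pulls it down, about 5 N at 0, 9 N at the top. Let go between holes, the pin rides on the plate and drops in by itself when the carriage is pushed slowly (10 mm/s) over a hole, which stops the carriage dead.
- carriage_travel (a joint): Travel of the stop carriage along +y of the station (m): 0 with the pin central in the first hole (start), 0.022 in the second, 0.058 give or take 0.008 (and 0.0012 of play) in the last. Range -0.012 to 0.076. It slides with about 2.5 N of friction (some 4 N with the pin riding on a plate), stays where it is left, and is best moved by the knob.
- stop_face (a point): The point of the stop plate's front face that the chisel's edge meets, at height 62 mm; the knob's axis is 48 mm from it towards +y. Axes as station.
- chisel_butt (a point): Centre of the flat end of the chisel's wooden handle, 270 mm behind the edge along -y, height 62 mm, over the bare bench beyond the board. Handle round, 25 mm at the end, 30 mm at 10 to 45 mm from the butt, 108 mm long. The chisel slides only along y in the guide, both ways, with about 3 N of friction, and stays where left.
- chisel_edge (a point): The middle of the chisel's cutting edge, at height 62 mm. At the start it stands 20 to 32 mm beyond the datum face.
- stone: Bystander: blue-grey sharpening stone, 75 x 205 x 26 mm, lying on the board.
- oil_bottle: Bystander: small amber oil bottle, 30 mm in diameter, 80 mm tall, standing on the board.
- slurry_stone: Bystander: small white stone block, 60 x 28 x 24 mm, on the board.
- spare_chisel: Bystander: second chisel, 245 mm long, flat on the bench, right.
- screwdriver: Bystander: yellow screwdriver, 200 mm long, flat on the bench, right.
- mallet: Bystander: wooden mallet lying on the bench, left, 60 mm high.
- carriage: Aluminium stop carriage with an upright steel stop plate on its front: plate 60 mm wide, 8 mm thick, from height 31 to 69 mm; the block behind it 78 mm wide, 8 to 70 mm beyond the plate's front face, flat top at height 53 mm. Origin at bench height under the plate's front face (towards the chisel), at x = 0 of the station. Axes as station.
- chisel: Bench chisel, 270 mm long, level in the honing guide, wooden handle to -y. Steel blade 25 mm wide, 4 mm thick, 150 mm long. Origin at the middle of the cutting edge, height 62 mm. Axes as station (y points ahead of the edge).

How it is judged:
By the outcome, as a careful person would: the job done as asked, in the order asked, and still so for the second after the job is handed in, with the robot touching nothing.
It also fails if it takes over 58 s, if anything falls off the work surface, if the arm or the gripper's body presses on something with over 40 N, if the wrist force passes 120 N, or if a joint passes its speed limit or range.

## Working session

There is one attempt and no reset: what is moved stays moved. The work goes in short steps, Python scripts to look and compute and a shell command to move; the robot and the scene stay as the last step left them, time stands still between calls to the robot, and variables do not carry over. Pictures are saved under pics/ and viewed, and the job is handed in when it is done.

```bash
mkdir -p pics
cat > h.py <<'E'
import numpy as np, cv2
from workcell import bot
def f(p): return p["pixels"].shape[0]/2/np.tan(np.radians(p["vertical_fov"])/2)
def proj(p,X):
    c=np.array(p["R"])@np.array(X)+np.array(p["t"]); k=f(p); return np.array([p["cx"]+k*c[0]/c[2],p["cy"]+k*c[1]/c[2]])
def ray(p,uv,z):
    R=np.array(p["R"]);t=np.array(p["t"]);k=f(p)
    d=R.T@np.array([(uv[0]-p["cx"])/k,(uv[1]-p["cy"])/k,1]);o=-R.T@t
    return o+d*(z-o[2])/d[2]
E
python3 - <<'E'
from h import *
o=bot.observe();print(o,bot.grasp_offset)
for n in["scene","top"]:
    p=bot.grab_frame(n);cv2.imwrite(f"pics/{n}0.png",p["pixels"])
    print(n,p["vertical_fov"],p["cx"],p["cy"],-np.array(p["R"]).T@p["t"], np.array(p["R"]).round(2).tolist())
    for th,z in [("plunger",.08),("chisel_butt",.062),("chisel_edge",.062),("rear_block",.054),("guide_top",.083),("stop_face",.062),("first_hole",.03),("carriage",.05),("stone",.03),("oil_bottle",.05)]:
        for r in bot.trace(p,th)[:1]: print(th,round(r["score"],2),r["point"],ray(p,r["point"],z).round(4),r["region"].sum())
E
```

```text
{'clock': 0.0, 'qpos': array([-1.18320764,  0.52200193, -0.0363269 ,  1.59997687,  0.02122411,
        1.02109621, -0.11280538]), 'qd': array([ 0.0003182 ,  0.00062805,  0.00010254,  0.00041107, -0.0002072 ,
       -0.00154101, -0.00060248]), 'joint_efforts': array([ 1.23924507e-03, -9.27116132e+01,  1.98057085e+00, -3.69934630e+01,
        1.78530364e-02,  8.15869396e-03,  5.41241718e-06]), 'position': array([0.27612497, 0.5603385 , 0.23074442]), 'tool_rot': array([-3.14050035e+00,  9.82405409e-05,  2.68380028e+00]), 'force': array([ 0.44893643,  0.49279501, -0.36436178]), 'moment': array([-0.00784682, -0.02736212, -0.03665307]), 'grip_width': 0.08524930969594455} 0.0187
scene 56.324387568475736 249.31496333300402 192.53022280844155 [1.31476755 0.00987896 0.78792105] [[0.02, 1.0, 0.01], [0.7, -0.01, -0.72], [-0.72, 0.02, -0.7]]
plunger 0.5 [279.0, 177.6] [0.5203 0.1233 0.08  ] 69
chisel_edge 0.53 [273.4, 186.5] [0.5395 0.1063 0.062 ] 533
rear_block 0.65 [263.3, 196.0] [0.5711 0.075  0.054 ] 5327
guide_top 0.7 [396.1, 198.4] [0.6151 0.4434 0.083 ] 1495
stop_face 0.74 [274.0, 187.5] [
[... 234 characters left out ...]
.0574  0.05  ] 132
top 51.86186549681563 249.7249986657721 196.47173240908603 [0.34036353 0.01832364 1.22487897] [[-0.02, -1.0, 0.01], [-0.98, 0.02, -0.2], [0.2, -0.02, -0.98]]
plunger 0.54 [278.3, 219.4] [ 0.5005 -0.0814  0.08  ] 711
chisel_butt 0.88 [282.1, 220.7] [ 0.4988 -0.0941  0.062 ] 762
chisel_edge 0.96 [284.3, 217.1] [ 0.5095 -0.1011  0.062 ] 736
rear_block 0.89 [226.5, 213.9] [0.5242 0.071  0.054 ] 6527
guide_top 0.88 [226.5, 214.6] [0.5176 0.0697 0.083 ] 6626
stop_face 0.97 [211.5, 215.9] [0.5179 0.1152 0.062 ] 564
first_hole 0.74 [228.6, 213.6] [0.5287 0.0656 0.03  ] 6517
carriage 0.9 [213.5, 217.2] [0.5157 0.1103 0.05  ] 593
stone 0.94 [222.7, 177.6] [0.6425 0.0825 0.03  ] 1666
```

Run:
```python
import cv2
a=cv2.imread("pics/top0.png");cv2.imwrite("pics/top0c.png",cv2.resize(a[120:290,140:360],None,fx=3.5,fy=3.5,interpolation=cv2.INTER_CUBIC))
a=cv2.imread("pics/scene0.png");cv2.imwrite("pics/scene0c.png",cv2.resize(a[120:290,160:440],None,fx=2.8,fy=2.8,interpolation=cv2.INTER_CUBIC))
```

```text
(no output)
```

View pics/top0.png

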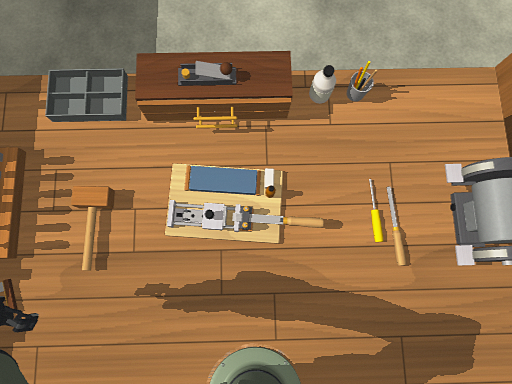

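View pics/scene0.png

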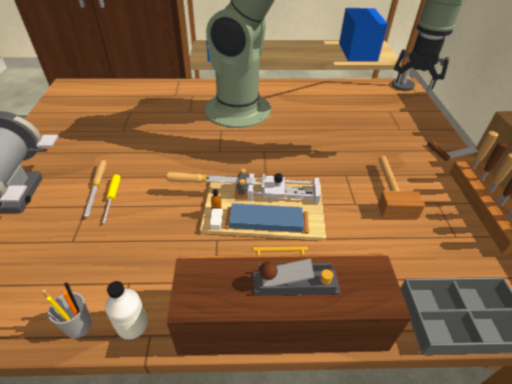

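```bash
sleep 0.1
```

```text
(no output)
```

View pics/top0c.png

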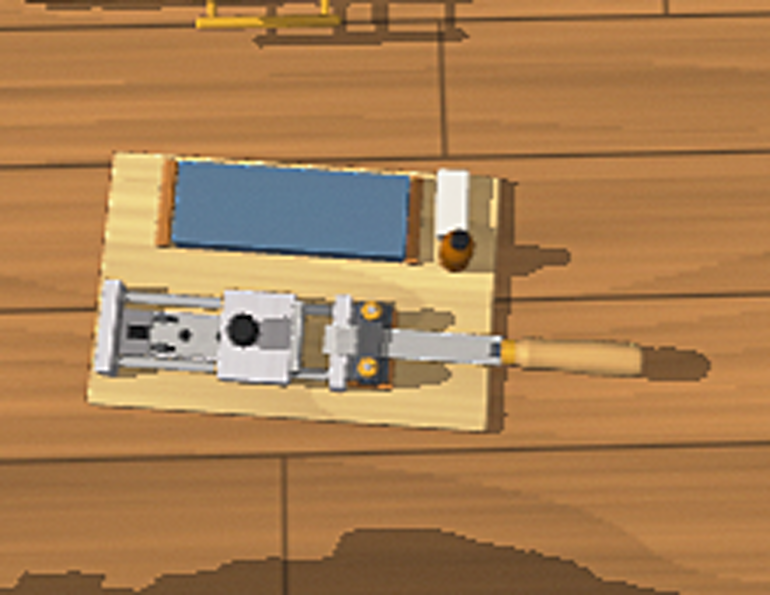

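View pics/scene0c.png

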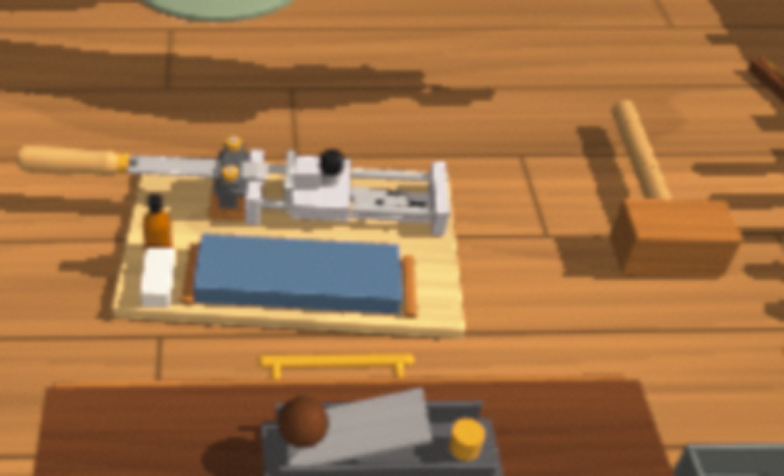

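The top view shows the station lying almost along world +y. The knob is at about (209,214), the guide at (241,218) and the butt at (323,222). A dark hole is visible beyond the carriage at about (193,216). Next I'll fit the station pose.

```bash
cat > fit.py <<'E'
from h import *
from scipy.optimize import least_squares
def w(q,s):
    c,n=np.cos(q[2]),np.sin(q[2]); return np.array([q[0]+c*s[0]-n*s[1],q[1]+n*s[0]+c*s[1],s[2]])
T=lambda u,v:(u/3.5+140-.36,v/3.5+120-.36)
S=lambda u,v:(u/2.8+160-.32,v/2.8+120-.32)
E
python3 - <<'E'
from fit import *
pt=bot.grab_frame("top");ps=bot.grab_frame("scene")
m=.001
obs=[("t",(-65,-125,18),T(488,432)),("t",(165,225,18),T(113,153)),("t",(-65,225,18),T(88,402)),("t",(0,88,92),T(243,328)),
("t",(-40,207,54),T(104,373)),("t",(40,207,54),T(115,281)),
("s",(165,-125,18),S(115,316)),("s",(165,225,18),S(463,333)),("s",(0,88,92),S(332,158)),
("s",(-40,207,54),S(439,164))]
P={"t":pt,"s":ps}
fun=lambda q:np.concatenate([proj(P[a],w(q,np.array(s)*m))-np.array(o) for a,s,o in obs])
r=least_squares(fun,[.5,.02,0],loss="soft_l1");q=r.x;print(q,np.degrees(q[2]));print(fun(q).reshape(-1,2).round(2))
rt=least_squares(lambda q:fun(q)[:12],[.5,.02,0]).x;rs=least_squares(lambda q:fun(q)[12:],[.5,.02,0]).x;print(rt,rs)
np.save("q.npy",q)
for a,(x0,y0,k) in {"t":(140,120,3.5),"s":(160,120,2.8)}.items():
    p=P[a];im=p["pixels"];h=170;wd=220 if a=="t" else 280
    im=cv2.resize(im[y0:y0+h,x0:x0+wd],None,fx=k,fy=k,interpolation=cv2.INTER_CUBIC)
    def D(s,c):
        u=(proj(p,w(q,np.array(s)*m))-[x0,y0]+.5)*k-.5; return tuple(int(v) for v in u)
    for L in[[(-65,-125,18),(165,-125,18),(165,225,18),(-65,225,18)],[(-40,200,54),(40,200,54),(40,214,54),(-40,214,54)],[(-33,-36,83),(33,-36,83),(33,0,83),(-33,0,83)],[(-39,48,53),(39,48,53),(39,110,53),(-39,110,53)]]:
        cv2.polylines(im,[np.array([D(s,0) for s in L])],True,(0,0,255),1)
    for s in[(0,88,92),(0,110,30),(0,132.5,30),(0,146,27),(0,178,27),(0,-245,62),(0,25,62)]: cv2.circle(im,D(s,0),3,(0,255,0),1)
    cv2.imwrite(f"pics/fit_{a}.png",im)
    if a=="t":
        for s in[(0,132.5,30),(0,146,27),(0,178,27),(0,-245,62),(0,-247,62)]:print(s,proj(p,w(q,np.array(s)*m)))
im=pt["pixels"][195:235,160:215];cv2.imwrite("pics/zoom.png",cv2.resize(im,None,fx=14,fy=14,interpolation=cv2.INTER_CUBIC))
E
```

```text
[ 0.51472299  0.03218225 -0.08490652] -4.864785055540265
[[ 0.12 -0.99]
 [ 0.26 -0.85]
 [-0.11  0.47]
 [-0.05 -0.42]
 [-0.2  -0.48]
 [-0.66 -0.56]
 [-1.29 -2.09]
 [ 1.13 -1.32]
 [-0.09 -1.12]
 [-0.45 -0.68]]
[ 0.51279561  0.03191509 -0.08861505] [ 0.51988082  0.03195825 -0.0807131 ]
(0, 132.5, 30) [196.31353234 215.21018556]
(0, 146, 27) [192.03176193 215.08526572]
(0, 178, 27) [181.59982337 214.43841343]
(0, -245, 62) [321.73357658 221.44293366]
(0, -247, 62) [322.40533685 221.484583  ]
```

```bash
sleep 1
```

```text
(no output)
```

View pics/fit_t.png

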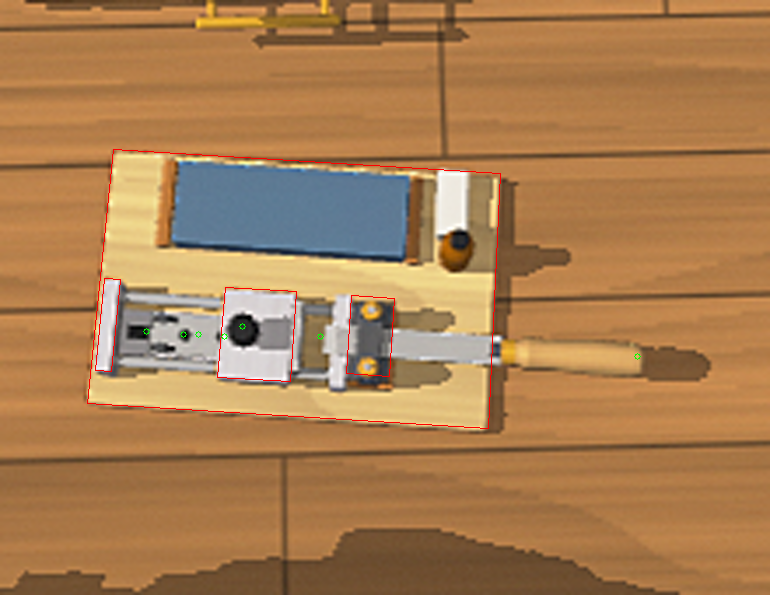

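View pics/fit_s.png

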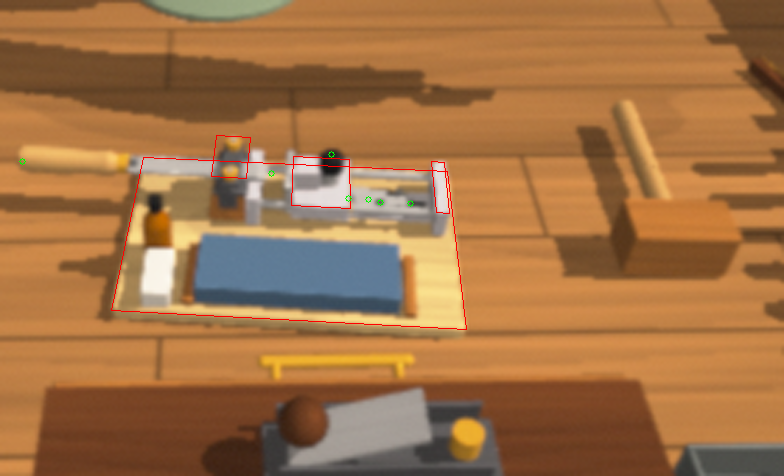

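View pics/zoom.png

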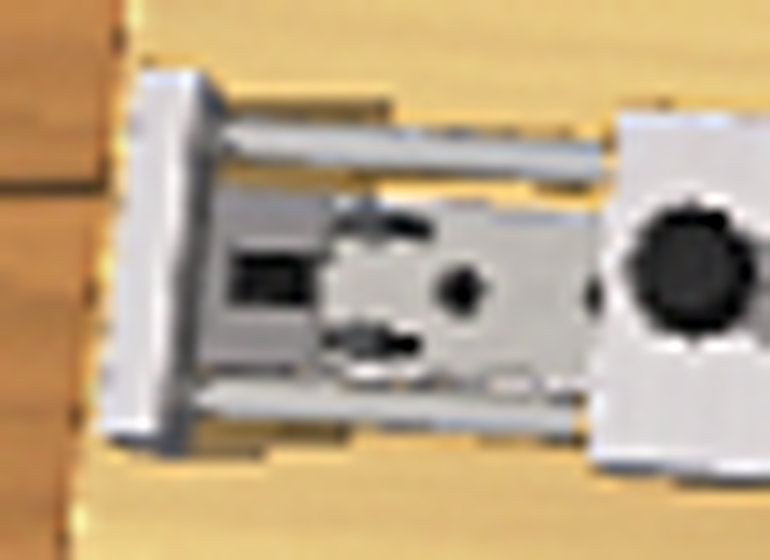

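Fit residuals are about 1 px. The visible last hole, at about (192.5,215.1), puts it near y = 145 mm, so travel should be about 57 mm. First I'll turn the tool so the jaws open along station x, then move over.

```bash
python3 -m handwheel '[[0,0,0,0,0,0.0238],[0,0,0,0,0,0.0238],[0,0,0,0,0,0.0238],[0,0,0,0,0,0.0238],[0,0,0,0,0,0.0238],[0,0,0,0,0,0.0238],[0,0,0,0,0,0.0238],[0,0,0,0,0,0.0238]]' -1 40
cat > go.py <<'E'
import sys
from fit import *
from scipy.spatial.transform import Rotation as Ro
q=np.load("q.npy")
def st():
    o=bot.observe();R=Ro.from_euler("xyz",o["tool_rot"]).as_matrix()
    p=o["position"];c,n=np.cos(q[2]),np.sin(q[2]);d=p[:2]-q[:2]
    s=np.array([c*d[0]+n*d[1],-n*d[0]+c*d[1],p[2]])
    F=o["force"];Fs=[c*F[0]+n*F[1],-n*F[0]+c*F[1],F[2]]
    return o,R,s,Fs
if __name__=="__main__":
    o,R,s,Fs=st()
    print("t",o["clock"],"tcp station mm",(s*1e3).round(2),"F st",np.round(Fs,2),"w",round(o["grip_width"]*1e3,1),"yaw err",np.degrees(o["tool_rot"]).round(2),"want",90+np.degrees(q[2]))
    if len(sys.argv)>3:
        g=np.array([float(v) for v in sys.argv[1:4]])*1e-3
        print("units of 25mm in tool axes:",(R.T@(w(q,g)-o["position"])/.025).round(3))
E
python3 go.py 0 88 200
```

```text
clock: 2.2
position: [0.2762, 0.5607, 0.2314]
tool_rot: [-3.142, -0.0, 1.483]
force: [-0.2, -0.5, -0.5]
grip_width: 0.0851
t 2.2 tcp station mm [-282.47  506.37  231.36] F st [-0.21 -0.48 -0.48] w 85.1 yaw err [-1.800e+02 -1.000e-02  8.495e+01] want 85.13521494445973
units of 25mm in tool axes: [-16.698  11.354   1.252]
```

```bash
python3 -m handwheel '[[-0.95,0.645,0,0,0,0],[-0.95,0.645,0,0,0,0],[-0.95,0.645,0,0,0,0],[-0.95,0.645,0,0,0,0],[-0.95,0.645,0,0,0,0],[-0.95,0.645,0,0,0,0],[-0.95,0.645,0,0,0,0],[-0.95,0.645,0,0,0,0]]'
python3 -m handwheel '[[-0.95,0.645,0,0,0,0],[-0.95,0.645,0,0,0,0],[-0.95,0.645,0,0,0,0],[-0.95,0.645,0,0,0,0],[-0.95,0.645,0,0,0,0],[-0.95,0.645,0,0,0,0],[-0.95,0.645,0,0,0,0],[-0.95,0.645,0,0,0,0]]'
python3 go.py 0 88 120
```

```text
clock: 3.2
position: [0.3894, 0.3598, 0.2314]
tool_rot: [3.141, -0.0, 1.488]
force: [0.1, -0.1, 0.3]
grip_width: 0.0856
clock: 4.2
position: [0.5022, 0.1597, 0.2314]
tool_rot: [3.141, -0.0, 1.488]
force: [1.1, 0.8, 0.7]
grip_width: 0.0856
t 4.2 tcp station mm [-23.34 125.97 231.42] F st [1.02 0.93 0.74] w 85.6 yaw err [ 1.7999e+02 -1.0000e-02  8.5230e+01] want 85.13521494445973
units of 25mm in tool axes: [-1.521  0.93   4.457]
```

```bash
python3 -m handwheel '[[-0.76,0.465,0.9,0,0,0],[-0.76,0.465,0.9,0,0,0],[0,0,0.9,0,0,0],[0,0,0.9,0,0,0],[0,0,0.86,0,0,0],[0,0,0,0,0,0]]' -0.1 20
python3 go.py 0 88 62
python3 - <<'E'
from fit import *
for n,(x0,y0) in {"top":(170,180),"scene":(230,150)}.items():
    p=bot.grab_frame(n);cv2.imwrite(f"pics/a_{n}.png",cv2.resize(p["pixels"][y0:y0+70,x0:x0+90],None,fx=8,fy=8,interpolation=cv2.INTER_CUBIC))
    print(n,proj(p,bot.observe()["position"]))
E
```

```text
clock: 4.95
position: [0.5211, 0.1204, 0.1189]
tool_rot: [-3.14, 0.001, 1.487]
force: [-0.8, -0.9, 0.8]
grip_width: 0.0469
t 4.95 tcp station mm [ -1.17  88.46 118.87] F st [-0.68 -0.94  0.75] w 46.9 yaw err [-1.7988e+02  6.0000e-02  8.5220e+01] want 85.13521494445973
units of 25mm in tool axes: [-0.016  0.051  2.275]
top [207.90888611 211.59466941]
scene [279.06770594 167.54212962]
```

```bash
sleep 1
```

```text
(no output)
```

View pics/a_top.png

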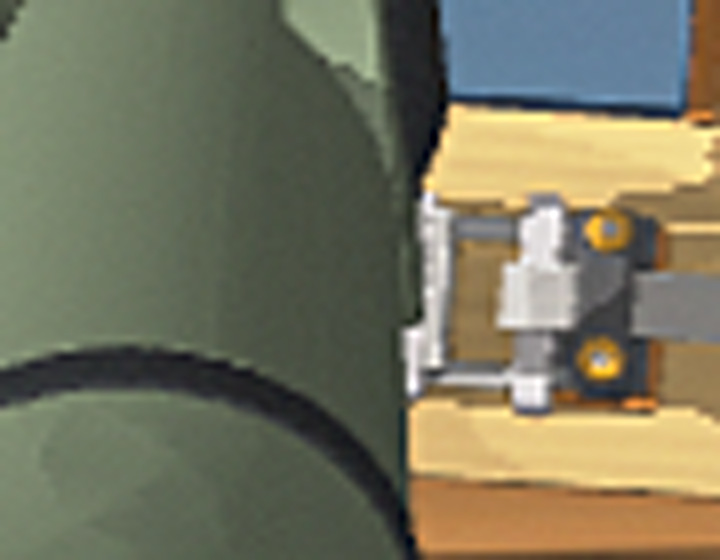

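View pics/a_scene.png

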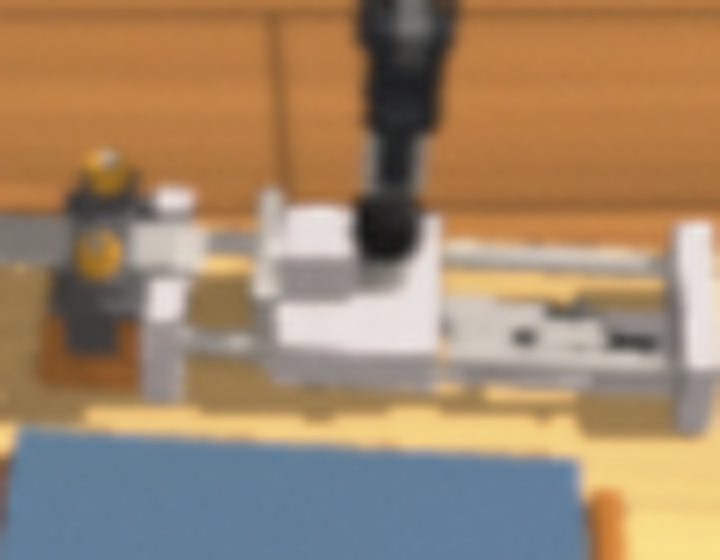

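The scene view shows the fingers standing over the knob (zoom cols 395 and 388). I'll descend around it.

```bash
python3 -m handwheel '[[0,0.05,0.5,0,0,0],[0,0,0.5,0,0,0],[0,0,0.4,0,0,0],[0,0,0.4,0,0,0],[0,0,0.3,0,0,0],[0,0,0.17,0,0,0],[0,0,0,0,0,0]]' -0.1 20
python3 go.py 0 88 62
python3 -m handwheel '[[0,0,0,0,0,0],[0,0,0,0,0,0]]' 0.25 20
python3 go.py 0 88 62
```

```text
clock: 5.92
position: [0.5229, 0.1205, 0.0629]
tool_rot: [-3.141, 0.0, 1.487]
force: [-0.4, -0.2, -0.2]
grip_width: 0.0468
t 5.925 tcp station mm [ 0.68 88.68 62.87] F st [-0.41 -0.19 -0.2 ] w 46.8 yaw err [-1.7999e+02  1.0000e-02  8.5220e+01] want 85.13521494445973
units of 25mm in tool axes: [-0.027 -0.027  0.035]
clock: 6.18
position: [0.5231, 0.1206, 0.0633]
tool_rot: [3.141, -0.0, 1.487]
force: [-0.7, -0.1, -0.1]
grip_width: 0.0316
t 6.175 tcp station mm [ 0.85 88.78 63.3 ] F st [-0.65 -0.13 -0.13] w 31.6 yaw err [ 1.7998e+02 -1.0000e-02  8.5220e+01] want 85.13521494445973
units of 25mm in tool axes: [-0.031 -0.034  0.052]
```

```bash
python3 -m handwheel '[[0,0,0.04,0,0,0],[0,0,0,0,0,0]]' 0.31 20
python3 go.py
python3 -m handwheel '[[0,0,0,0,0,0],[0,0,0,0,0,0]]' 0.36 20
python3 go.py
```

```text
clock: 6.42
position: [0.5221, 0.1207, 0.062]
tool_rot: [-3.14, 0.0, 1.488]
force: [-5.4, 0.5, 2.8]
grip_width: 0.0296
t 6.425 tcp station mm [-0.17 88.78 62.02] F st [-5.43  0.06  2.78] w 29.6 yaw err [-1.7991e+02  1.0000e-02  8.5240e+01] want 85.13521494445973
clock: 6.68
position: [0.5212, 0.1207, 0.0619]
tool_rot: [-3.138, 0.0, 1.488]
force: [-10.1, 0.6, 6.7]
grip_width: 0.0276
t 6.675 tcp station mm [-1.07 88.75 61.88] F st [-10.08  -0.26   6.68] w 27.6 yaw err [-1.798e+02  2.000e-02  8.525e+01] want 85.13521494445973
```

The −x finger touched first, so the knob's true x is about −1.9 mm. I'll recentre.

```bash
python3 -m handwheel '[[0,-0.06,0,0,0,0],[0,-0.05,0,0,0,0],[0,0,0,0,0,0]]' 0.36 20
python3 go.py
python3 -m handwheel '[[0,0,0,0,0,0],[0,0,0,0,0,0]]' 0.5 60
python3 go.py
```

```text
clock: 7.05
position: [0.5204, 0.1208, 0.0622]
tool_rot: [3.141, -0.0, 1.487]
force: [0.3, 0.2, -0.5]
grip_width: 0.0275
t 7.05 tcp station mm [-1.87 88.81 62.17] F st [ 0.24  0.25 -0.47] w 27.5 yaw err [ 1.7997e+02 -1.0000e-02  8.5230e+01] want 85.13521494445973
clock: 7.3
position: [0.5202, 0.1208, 0.0623]
tool_rot: [-3.142, -0.0, 1.487]
force: [-3.8, -0.4, 7.4]
grip_width: 0.0243
t 7.3 tcp station mm [-2.02 88.8  62.33] F st [-3.74 -0.74  7.4 ] w 24.3 yaw err [-1.800e+02 -1.000e-02  8.522e+01] want 85.13521494445973
```

```bash
python3 -m handwheel '[[0,0,-0.1,0,0,0],[0,0,-0.12,0,0,0],[0,0,-0.12,0,0,0],[0,0,-0.12,0,0,0],[0,0,-0.06,0,0,0],[0,0,0,0,0,0]]' 0.5 60
python3 go.py
```

```text
clock: 8.05
position: [0.5201, 0.1208, 0.0751]
tool_rot: [-3.142, 0.0, 1.488]
force: [0.4, 0.8, -8.5]
grip_width: 0.0239
t 8.05 tcp station mm [-2.11 88.76 75.09] F st [ 0.28  0.87 -8.53] w 23.9 yaw err [-180.      0.     85.23] want 85.13521494445973
```

```bash
python3 -m handwheel '[[0.1,0,0,0,0,0],[0.3,0,0,0,0,0],[0.35,0,0,0,0,0],[0.35,0,0,0,0,0],[0.35,0,0,0,0,0],[0.3,0,0,0,0,0],[0.2,0,0,0,0,0],[0,0,0,0,0,0]]'
python3 go.py
python3 - <<'E'
from fit import *
for n,(x0,y0) in {"scene":(230,150)}.items():
    p=bot.grab_frame(n);cv2.imwrite(f"pics/b_{n}.png",cv2.resize(p["pixels"][y0:y0+70,x0:x0+90],None,fx=8,fy=8,interpolation=cv2.INTER_CUBIC))
E
```

```text
clock: 9.05
position: [0.5247, 0.1705, 0.0752]
tool_rot: [3.141, -0.001, 1.488]
force: [4.1, 2.9, -9.5]
grip_width: 0.0244
t 9.05 tcp station mm [ -1.75 138.67  75.18] F st [ 3.86  3.24 -9.45] w 24.4 yaw err [ 1.7995e+02 -5.0000e-02  8.5270e+01] want 85.13521494445973
```

```bash
sleep 1
```

```text
(no output)
```

View pics/b_scene.png

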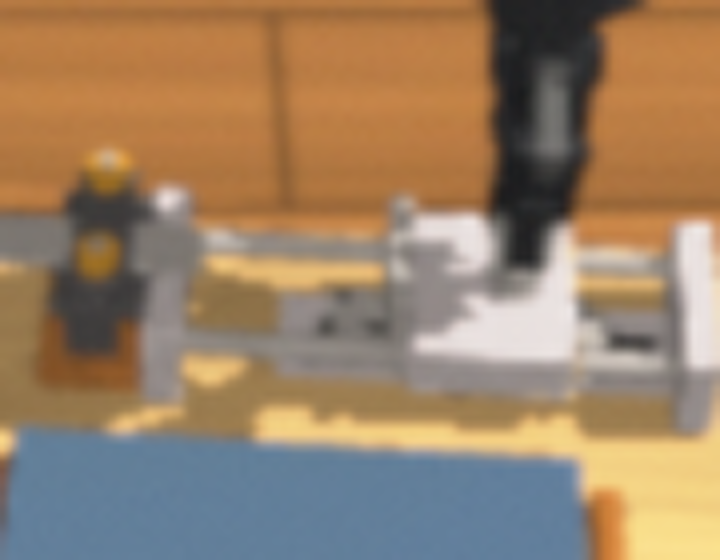

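```bash
python3 -m handwheel '[[0.05,0.02,0,0,0,0],[0.05,0.01,0,0,0,0],[0,0,0.08,0,0,0],[0,0,0.08,0,0,0],[0,0,0.06,0,0,0],[0,0,0,0,0,0]]'
python3 go.py
```

```text
clock: 9.85
position: [0.5249, 0.1718, 0.0694]
tool_rot: [-3.141, 0.0, 1.487]
force: [-3.0, -1.1, -6.5]
grip_width: 0.0245
t 9.85 tcp station mm [ -1.66 140.01  69.42] F st [-2.85 -1.38 -6.49] w 24.5 yaw err [-179.96    0.     85.23] want 85.13521494445973
```

```bash
python3 -m handwheel '[[0,0,0,0,0,0],[0,0,0,0,0,0],[0,0,-0.5,0,0,0],[0,0,-0.8,0,0,0],[0,0,-0.2,0,0,0],[0,0,0,0,0,0]]' 0.1
python3 go.py
python3 - <<'E'
from fit import *
for n,(x0,y0) in {"scene":(230,150)}.items():
    p=bot.grab_frame(n);cv2.imwrite(f"pics/c_{n}.png",cv2.resize(p["pixels"][y0:y0+70,x0:x0+90],None,fx=8,fy=8,interpolation=cv2.INTER_CUBIC))
E
```

```text
clock: 10.6
position: [0.5254, 0.172, 0.1075]
tool_rot: [3.141, -0.001, 1.488]
force: [-0.6, -0.5, -0.8]
grip_width: 0.0386
t 10.6 tcp station mm [ -1.18 140.23 107.5 ] F st [-0.54 -0.56 -0.82] w 38.6 yaw err [ 1.7995e+02 -3.0000e-02  8.5230e+01] want 85.13521494445973
```

```bash
sleep 1
```

```text
(no output)
```

View pics/c_scene.png

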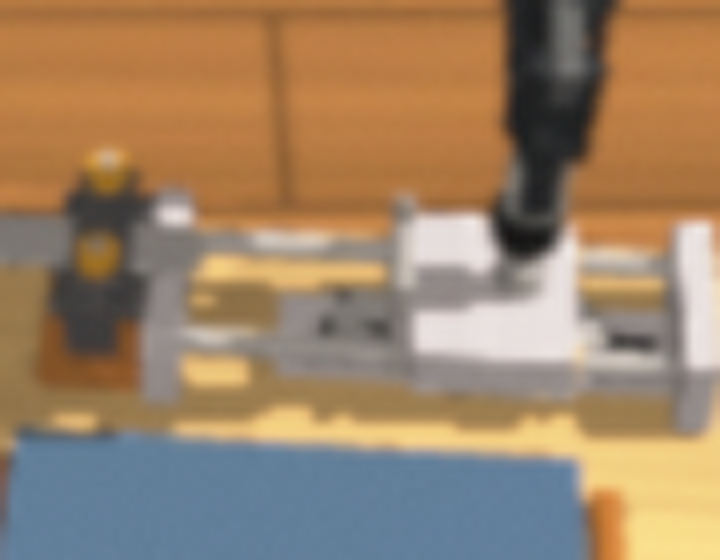

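The pin is riding raised with the hexagon visible under the knob. Next I'll shut the fingers and bring them down behind the knob to push it slowly.

```bash
python3 -m handwheel '[[-0.6,0,0,0,0,0],[-0.53,-0.01,0,0,0,0],[0,0,0.4,0,0,0],[0,0,0.4,0,0,0],[0,0,0.3,0,0,0],[0,0,0.16,0,0,0],[0,0,0,0,0,0]]' 1 20
python3 go.py
```

```text
clock: 11.52
position: [0.5225, 0.1437, 0.0752]
tool_rot: [-3.141, 0.0, 1.488]
force: [-0.5, -0.3, -0.4]
grip_width: 0.0003
t 11.525 tcp station mm [ -1.68 111.82  75.23] F st [-0.49 -0.3  -0.41] w 0.3 yaw err [-1.7998e+02  1.0000e-02  8.5240e+01] want 85.13521494445973
```

```bash
for i in 1; do python3 -m handwheel '[[0.05,0.001,0,0,0,0],[0.05,0.001,0,0,0,0],[0.05,0.001,0,0,0,0]]' >/dev/null; python3 go.py; python3 -m handwheel '[[0.05,0.001,0,0,0,0],[0.05,0.001,0,0,0,0]]' >/dev/null; python3 go.py;  done
```

```text
t 11.9 tcp station mm [ -1.43 115.69  75.72] F st [ 0.17  0.55 -1.05] w 0.2 yaw err [ 1.7999e+02 -1.0000e-02  8.5230e+01] want 85.13521494445973
t 12.15 tcp station mm [ -1.47 117.49  75.55] F st [ 0.68 -5.85  1.76] w 0.1 yaw err [-1.7999e+02  4.0000e-02  8.5200e+01] want 85.13521494445973
```

```bash
python3 -m handwheel '[[0.04,0.001,0,0,0,0],[0.04,0.001,0,0,0,0]]' >/dev/null; python3 go.py
```

```text
t 12.4 tcp station mm [ -1.53 119.42  75.39] F st [ 0.65 -4.4  -2.23] w -0.2 yaw err [-1.7998e+02  4.0000e-02  8.5190e+01] want 85.13521494445973
```

Run:
```python
from fit import *
for n,(x0,y0) in {"scene":(230,150)}.items():
    p=bot.grab_frame(n);cv2.imwrite(f"pics/d_{n}.png",cv2.resize(p["pixels"][y0:y0+70,x0:x0+90],None,fx=8,fy=8,interpolation=cv2.INTER_CUBIC))
```

```text
(no output)
```

View pics/d_scene.png

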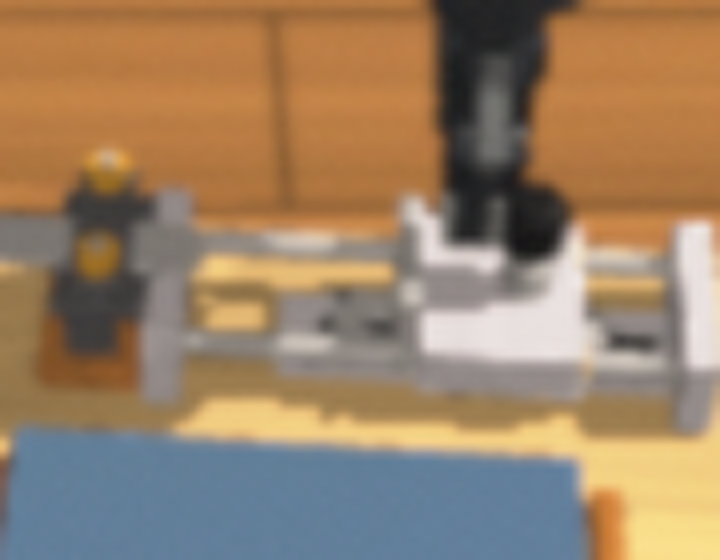

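The carriage slides at about 4.4 N and the knob is still raised. Continuing.

```bash
python3 -m handwheel '[[0.05,0.001,0,0,0,0]]' >/dev/null; python3 go.py
```

```text
t 12.575 tcp station mm [ -1.49 121.26  75.49] F st [ 0.89 -2.61 -1.26] w -0.3 yaw err [-1.7998e+02  1.0000e-02  8.5220e+01] want 85.13521494445973
```

```bash
python3 -m handwheel '[[0.05,0.001,0,0,0,0]]' >/dev/null; python3 go.py
```

```text
t 12.7 tcp station mm [ -1.48 122.68  75.54] F st [-0.73 -1.32 -2.23] w -0.1 yaw err [-179.99   -0.     85.23] want 85.13521494445973
```

```bash
python3 -m handwheel '[[0.04,0.001,0,0,0,0]]' >/dev/null; python3 go.py
```

```text
t 12.825 tcp station mm [ -1.47 123.26  75.53] F st [-1.52 -6.75  0.66] w -0.2 yaw err [-1.7998e+02  2.0000e-02  8.5220e+01] want 85.13521494445973
```

```bash
python3 - <<'E'
from fit import *
for n,(x0,y0) in {"scene":(230,150)}.items():
    p=bot.grab_frame(n);cv2.imwrite(f"pics/e_{n}.png",cv2.resize(p["pixels"][y0:y0+70,x0:x0+90],None,fx=8,fy=8,interpolation=cv2.INTER_CUBIC))
E
python3 go.py
```

```text
t 12.875 tcp station mm [ -1.46 123.24  75.51] F st [-0.83 -4.11  0.71] w 0.1 yaw err [-1.7998e+02  3.0000e-02  8.5220e+01] want 85.13521494445973
```

View pics/e_scene.png

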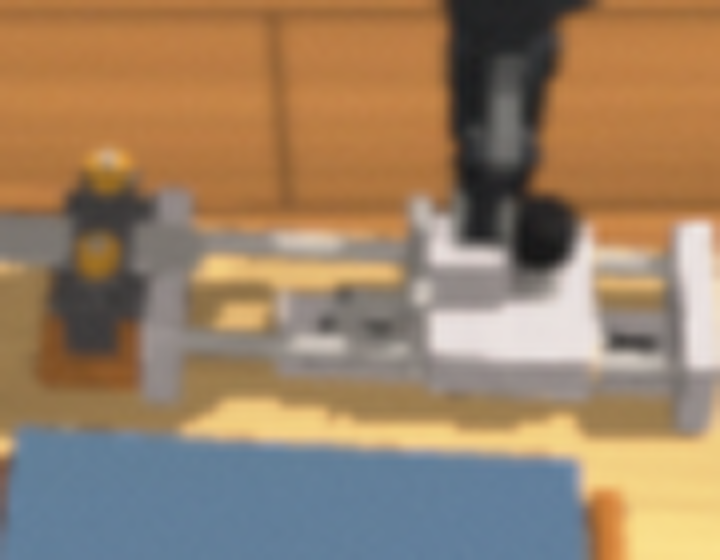

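The knob now sits lower, so the pin seems to have dropped. I'll back off, raise, and check without contact.

```bash
python3 -m handwheel '[[-0.12,0,0,0,0,0],[-0.1,0,-0.3,0,0,0],[-0.7,0,-0.9,0,0,0],[-0.9,0,-0.9,0,0,0],[-1,0,-0.6,0,0,0],[-1,0,0,0,0,0],[-1,0,0,0,0,0],[-1,0,0,0,0,0]]' >/dev/null; python3 go.py
python3 - <<'E'
from fit import *
for n,(x0,y0) in {"scene":(230,150),"top":(160,185)}.items():
    p=bot.grab_frame(n);cv2.imwrite(f"pics/f_{n}.png",cv2.resize(p["pixels"][y0:y0+60,x0:x0+90],None,fx=8,fy=8,interpolation=cv2.INTER_CUBIC));
    if n=="scene":
        a=cv2.imread("pics/scene0.png")
        b=np.vstack([cv2.resize(im[y0:y0+40,x0+30:x0+80],None,fx=7,fy=7,interpolation=cv2.INTER_CUBIC) for im in (a,p["pixels"])]);cv2.imwrite("pics/f_cmp.png",b)
    # dark knob centroid
    for im,l in ((cv2.imread(f"pics/{n}0.png"),"start"),(p["pixels"],"now")):
        g=im.max(2)[y0:y0+45,x0+20:x0+80]<45
        k,lab,st_,c=cv2.connectedComponentsWithStats(g.astype(np.uint8));j=1+st_[1:,4].argmax();print(n,l,st_[j],c[j]+[x0+20,y0])
    q=np.load("q.npy")
    for s in[(0,88,80),(0,145.5,80),(0,145.5,87)]:print(s,proj(p,w(q,np.array(s)*.001)))
E
```

```text
t 13.875 tcp station mm [ -1.15 -23.39 143.4 ] F st [ 0.02 -0.09  0.19] w 0.1 yaw err [ 1.7998e+02 -1.0000e-02  8.5210e+01] want 85.13521494445973
scene start [25 25  6  7 35] [277.42857143 178.02857143]
scene now [44 26  7  7 38] [296.78947368 178.92105263]
(0, 88, 80) [277.8926516  178.03138761]
(0, 145.5, 80) [297.33194955 178.96609063]
(0, 145.5, 87) [297.57554927 177.19639555]
top start [26 25  8  9 39] [209.51282051 214.12820513]
top now [ 6 24  9  8 36] [190.13888889 212.66666667]
(0, 88, 80) [209.39354851 213.5728508 ]
(0, 145.5, 80) [189.80456111 212.35839684]
(0, 145.5, 87) [189.47272533 211.97841852]
```

```bash
sleep 1
```

```text
(no output)
```

View pics/f_cmp.png

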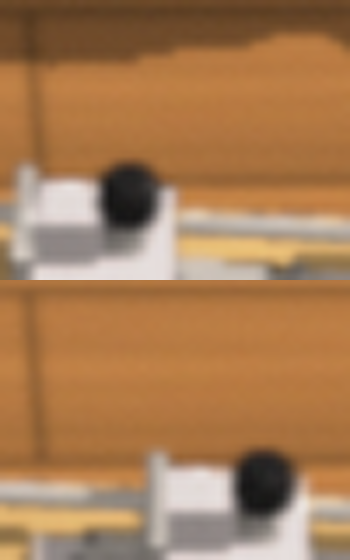

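View pics/f_top.png

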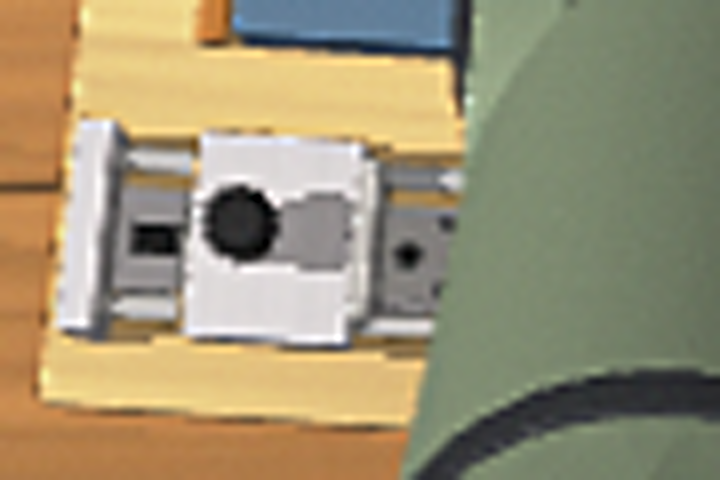

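Knob row moved +0.89 px, against a prediction of +0.93 for home and −0.83 for riding on the plate. So the pin is home at a travel of about 57 mm and the stop face is at about y = 97. Now I'll go behind the chisel butt.

```bash
python3 -m handwheel '[[-1,-0.01,0,0,0,0],[-1,-0.01,0,0,0,0],[-1,-0.01,0,0,0,0],[-1,-0.01,0,0,0,0],[-1,-0.01,0,0,0,0],[-1,-0.01,0,0,0,0],[-1,-0.01,0,0,0,0],[-1,-0.01,0,0,0,0]]' >/dev/null
python3 -m handwheel '[[-1,0,0,0,0,0],[-1,0,0,0,0,0],[-0.1,0,0.8,0,0,0],[0,0,0.8,0,0,0],[0,0,0.8,0,0,0],[0,0,0,0,0,0]]' >/dev/null
python3 go.py -3 -274 48
python3 - <<'E'
from fit import *
q=np.load("q.npy")
for n,(x0,y0) in {"scene":(140,130),"top":(270,180)}.items():
    p=bot.grab_frame(n);cv2.imwrite(f"pics/g_{n}.png",cv2.resize(p["pixels"][y0:y0+75,x0:x0+100],None,fx=7,fy=7,interpolation=cv2.INTER_CUBIC))
E
```

```text
t 15.725 tcp station mm [  -3.42 -274.27   82.25] F st [ 0.19 -0.25  0.22] w -0.1 yaw err [-1.7989e+02 -4.0000e-02  8.5230e+01] want 85.13521494445973
units of 25mm in tool axes: [0.01 0.02 1.37]
```

```bash
sleep 1
```

```text
(no output)
```

View pics/g_scene.png

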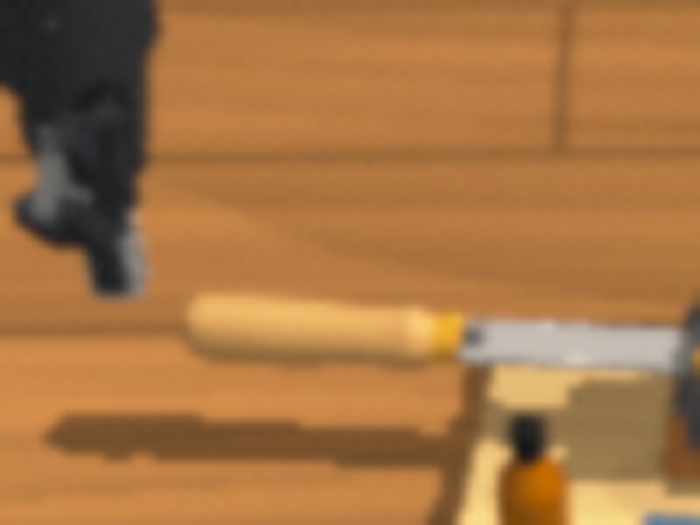

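View pics/g_top.png

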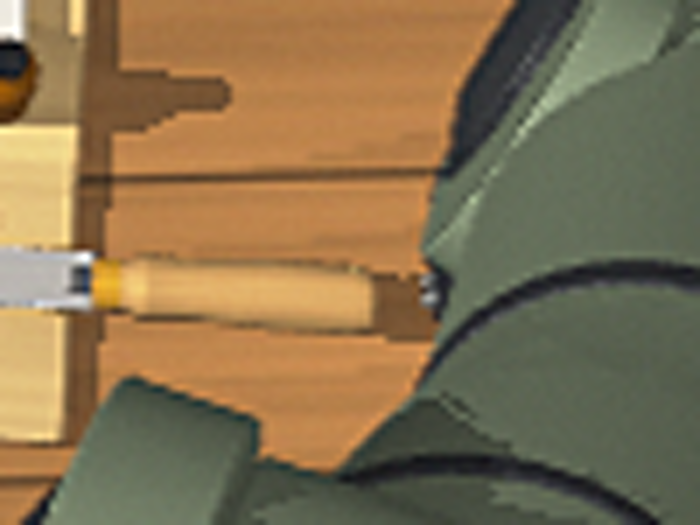

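```bash
python3 -m handwheel '[[0,-0.06,0.6,0,0,0],[0,0,0.5,0,0,0],[0,0,0.25,0,0,0],[0.15,0,0,0,0,0],[0.15,0,0,0,0,0],[0.1,0,0,0,0,0],[0,0,0,0,0,0]]' >/dev/null; python3 go.py
python3 -m handwheel '[[0.06,0.001,0,0,0,0],[0.06,0.001,0,0,0,0],[0.06,0.001,0,0,0,0],[0.06,0.001,0,0,0,0]]' >/dev/null;python3 go.py
```

```text
t 16.7 tcp station mm [  -4.05 -264.23   49.54] F st [-0.82 -0.46  0.13] w 0.2 yaw err [179.98   0.    85.25] want 85.13521494445973
t 17.2 tcp station mm [  -4.16 -258.57   49.31] F st [ 0.29 -3.66 -0.75] w -0.5 yaw err [1.800e+02 1.000e-02 8.522e+01] want 85.13521494445973
```

```bash
python3 -m handwheel '[[0.12,0.001,0,0,0,0],[0.15,0.001,0,0,0,0],[0.15,0.001,0,0,0,0],[0.15,0.001,0,0,0,0],[0.15,0.001,0,0,0,0],[0.15,0.001,0,0,0,0],[0.15,0.001,0,0,0,0],[0.15,0.001,0,0,0,0]]' >/dev/null; python3 go.py
python3 -m handwheel '[[0.15,0.001,0,0,0,0],[0.15,0.001,0,0,0,0],[0.15,0.001,0,0,0,0],[0.15,0.001,0,0,0,0],[0.15,0.001,0,0,0,0],[0.15,0.001,0,0,0,0],[0.1,0.001,0,0,0,0],[0.05,0.001,0,0,0,0]]' >/dev/null;python3 go.py
python3 - <<'E'
from fit import *
q=np.load("q.npy")
for n,(x0,y0) in {"scene":(170,140),"top":(175,185)}.items():
    p=bot.grab_frame(n);cv2.imwrite(f"pics/h_{n}.png",cv2.resize(p["pixels"][y0:y0+75,x0:x0+140],None,fx=5.5,fy=5.5,interpolation=cv2.INTER_CUBIC))
E
```

```text
t 18.2 tcp station mm [  -3.96 -229.02   49.32] F st [ 1.56 -3.37 -0.1 ] w -0.0 yaw err [180.     0.    85.22] want 85.13521494445973
t 19.2 tcp station mm [  -3.79 -202.81   49.31] F st [ 0.35 -4.61  0.69] w 0.2 yaw err [180.    -0.    85.23] want 85.13521494445973
```

```bash
sleep 1
```

```text
(no output)
```

View pics/h_scene.png

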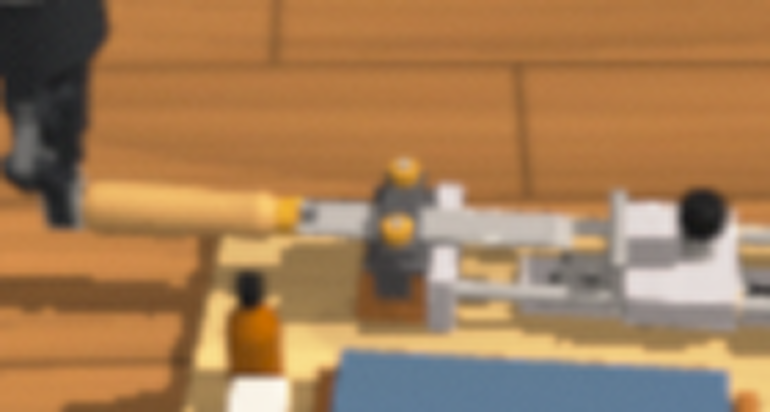

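View pics/h_top.png

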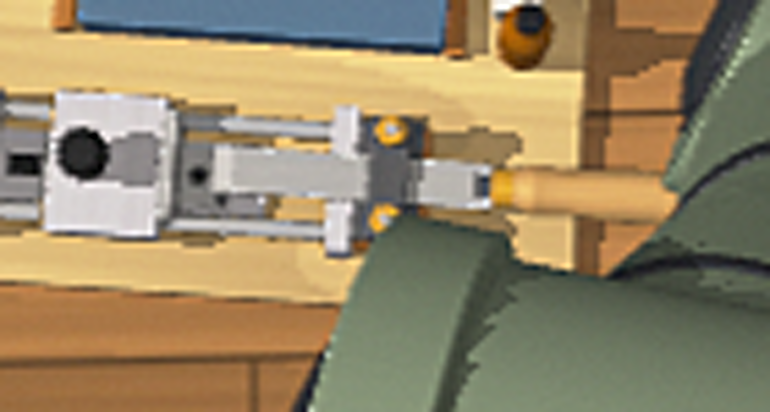

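The gap is about 19–22 mm, since the edge and the stop are 6.4–7.6 px apart. I'll approach slowly.

```bash
python3 -m handwheel '[[0.08,0.001,0,0,0,0],[0.08,0.001,0,0,0,0],[0.08,0.001,0,0,0,0],[0.08,0.001,0,0,0,0],[0.08,0.001,0,0,0,0],[0.06,0.001,0,0,0,0],[0.04,0,0,0,0,0]]' >/dev/null; python3 go.py
```

```text
t 20.175 tcp station mm [  -3.73 -190.37   49.29] F st [-0.1  -3.83  0.15] w -0.2 yaw err [-180.     -0.     85.23] want 85.13521494445973
```

```bash
python3 -m handwheel '[[0.03,0,0,0,0,0],[0.03,0,0,0,0,0],[0.03,0,0,0,0,0]]' >/dev/null; python3 go.py
```

```text
t 20.55 tcp station mm [  -3.73 -188.24   49.28] F st [-0.2  -3.92  0.04] w -0.1 yaw err [-180.      0.     85.22] want 85.13521494445973
```

Run:
```python
from fit import *
q=np.load("q.npy")
for n,(x0,y0) in {"scene":(230,150)}.items():
    p=bot.grab_frame(n);cv2.imwrite(f"pics/i_{n}.png",cv2.resize(p["pixels"][y0:y0+60,x0:x0+90],None,fx=8,fy=8,interpolation=cv2.INTER_CUBIC))
```

```text
(no output)
```

View pics/i_scene.png

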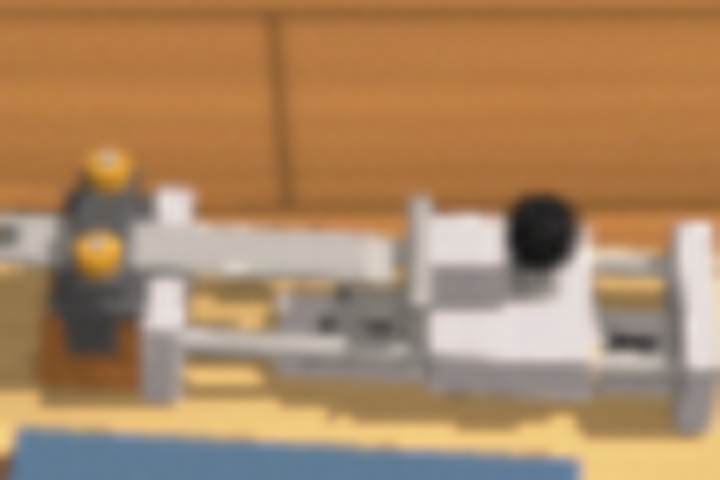

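About 5 mm to go (zoom cols 395→409). Small steps from here.

```bash
python3 -m handwheel '[[0.03,0,0,0,0,0],[0.03,0,0,0,0,0]]' >/dev/null; python3 go.py
```

```text
t 20.85 tcp station mm [  -3.68 -186.72   49.32] F st [ 0.7  -3.02 -0.63] w 0.0 yaw err [180.     0.    85.23] want 85.13521494445973
```

```bash
python3 -m handwheel '[[0.02,0,0,0,0,0],[0.02,0,0,0,0,0]]' >/dev/null; python3 go.py
```

```text
t 21.1 tcp station mm [  -3.7  -185.72   49.31] F st [ 0.45 -3.4  -0.11] w -0.2 yaw err [180.     0.    85.22] want 85.13521494445973
```

```bash
python3 -m handwheel '[[0.02,0,0,0,0,0]]' >/dev/null; python3 go.py
```

```text
t 21.225 tcp station mm [  -3.67 -185.23   49.31] F st [ 0.09 -1.76 -0.28] w 0.1 yaw err [180.     0.    85.23] want 85.13521494445973
```

```bash
python3 -m handwheel '[[0.02,0,0,0,0,0]]' >/dev/null; python3 go.py
```

```text
t 21.35 tcp station mm [  -3.71 -184.73   49.31] F st [ 0.65 -3.18  0.42] w 0.0 yaw err [-180.      0.     85.23] want 85.13521494445973
```

```bash
python3 -m handwheel '[[0.015,0,0,0,0,0],[0.015,0,0,0,0,0]]' >/dev/null; python3 go.py
```

```text
t 21.6 tcp station mm [  -3.69 -183.99   49.3 ] F st [ 0.24 -3.1  -0.99] w 0.2 yaw err [180.     0.    85.22] want 85.13521494445973
```

```bash
python3 -m handwheel '[[0.02,0,0,0,0,0]]' >/dev/null; python3 go.py
```

```text
t 21.725 tcp station mm [  -3.7  -183.5    49.33] F st [ 1.51 -2.69 -0.21] w -0.1 yaw err [180.     0.    85.22] want 85.13521494445973
```

```bash
python3 -m handwheel '[[0.02,0,0,0,0,0]]' >/dev/null; python3 go.py
```

```text
t 21.85 tcp station mm [  -3.7  -182.98   49.32] F st [ 1.59 -3.08 -0.59] w -0.0 yaw err [180.     0.    85.22] want 85.13521494445973
```

Run:
```python
from fit import *
q=np.load("q.npy")
for n,(x0,y0) in {"scene":(230,150)}.items():
    p=bot.grab_frame(n);cv2.imwrite(f"pics/j_{n}.png",cv2.resize(p["pixels"][y0:y0+60,x0:x0+90],None,fx=8,fy=8,interpolation=cv2.INTER_CUBIC))
```

```text
(no output)
```

View pics/j_scene.png

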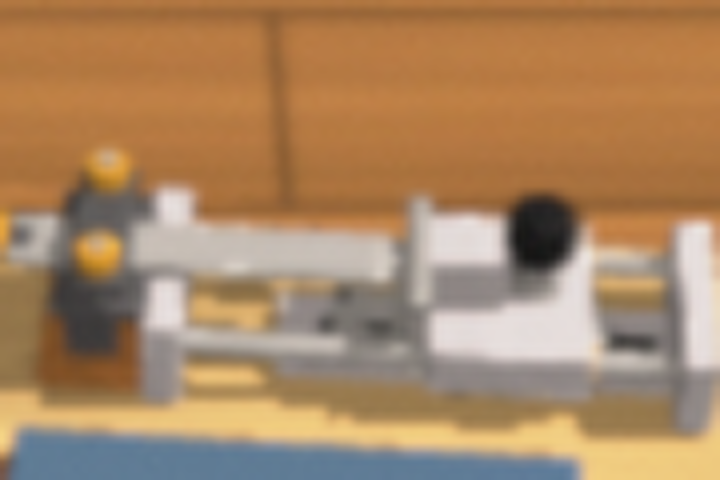

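The ferrule has moved forward but the tip looks merged with the stop's shadow. By finger position the edge is within about 1 mm of the stop. Continuing in single small rows.

```bash
python3 -m handwheel '[[0.015,0,0,0,0,0]]' >/dev/null; python3 go.py
```

```text
t 22.025 tcp station mm [  -3.71 -182.63   49.3 ] F st [ 1.84 -2.71 -0.08] w -0.1 yaw err [-180.      0.     85.22] want 85.13521494445973
```

```bash
python3 -m handwheel '[[0.015,0,0,0,0,0]]' >/dev/null; python3 go.py
```

```text
t 22.15 tcp station mm [  -3.68 -182.25   49.33] F st [ 1.17 -2.28  0.41] w -0.1 yaw err [180.     0.    85.22] want 85.13521494445973
```

```bash
python3 -m handwheel '[[0.015,0,0,0,0,0]]' >/dev/null; python3 go.py
```

```text
t 22.275 tcp station mm [  -3.7  -181.85   49.29] F st [ 2.21 -3.72 -0.21] w 0.2 yaw err [180.     0.    85.23] want 85.13521494445973
```

```bash
python3 -m handwheel '[[0.015,0,0,0,0,0]]' >/dev/null; python3 go.py
```

```text
t 22.4 tcp station mm [  -3.7  -181.82   49.34] F st [ 0.56 -5.98 -0.6 ] w 0.2 yaw err [1.7999e+02 2.0000e-02 8.5210e+01] want 85.13521494445973
```

```bash
python3 -m handwheel '[[0.015,0,0,0,0,0]]' >/dev/null; python3 go.py
```

```text
t 22.525 tcp station mm [  -3.7  -181.74   49.33] F st [ 0.46 -8.59 -1.51] w 0.1 yaw err [1.7999e+02 4.0000e-02 8.5200e+01] want 85.13521494445973
```

```bash
python3 -m handwheel '[[0.015,0,0,0,0,0]]' >/dev/null; python3 go.py
```

```text
t 22.65 tcp station mm [  -3.68 -181.61   49.35] F st [ 0.29 -9.7  -2.07] w 0.0 yaw err [1.7998e+02 6.0000e-02 8.5180e+01] want 85.13521494445973
```

Run:
```python
from fit import *
q=np.load("q.npy")
L=[]
p=bot.grab_frame("scene");L.append(cv2.resize(p["pixels"][165:195,240:300],None,fx=12,fy=12,interpolation=cv2.INTER_CUBIC))
p=bot.grab_frame("top");L.append(cv2.resize(p["pixels"][200:225,180:240],None,fx=12,fy=12,interpolation=cv2.INTER_CUBIC))
for z,s in((62,97),):print(proj(p,w(q,np.array([0,97,62])*.001)))
im=np.vstack(L);print(im.shape);cv2.imwrite("pics/k.png",im[:600])
```

```text
[206.91450987 214.32411536]
(660, 720, 3)
```

View pics/k.png

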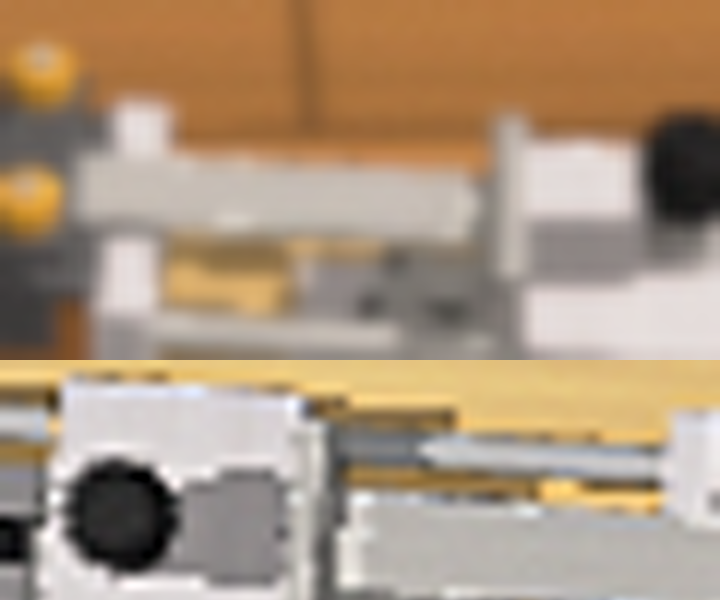

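The force rose from 3.5 N to 9.7 N with the tool stalled at the predicted contact position. The dark strip at the blade tip is the stop plate's shadow, because the light comes from +y. The edge is against the stop, so I'll back off and raise.

```bash
python3 -m handwheel '[[-0.05,0,0,0,0,0],[-0.2,0,0,0,0,0],[-0.6,0,0,0,0,0],[-0.6,0,-0.5,0,0,0],[-0.6,0,-0.8,0,0,0],[-0.4,0,-0.9,0,0,0],[0,0,-0.9,0,0,0],[0,0,-0.5,0,0,0]]' >/dev/null; python3 go.py
python3 -m handwheel '[[-1,-0.9,0,0,0,0],[-1,-0.9,0,0,0,0],[-1,-0.5,0,0,0,0],[0,0,0,0,0,0]]' >/dev/null;python3 go.py
python3 - <<'E'
from fit import *
q=np.load("q.npy")
L=[]
for n,(x0,y0) in {"scene":(230,150),"top":(160,185)}.items():
    p=bot.grab_frame(n);cv2.imwrite(f"pics/l_{n}f.png",p["pixels"]);L.append(cv2.resize(p["pixels"][y0:y0+50,x0:x0+100],None,fx=6,fy=6,interpolation=cv2.INTER_CUBIC))
    g=p["pixels"].max(2)[y0:y0+45,x0+(20 if n=="scene" else 24):x0+80 if n=="scene" else x0+45]<45
    if n=="top": g=p["pixels"].max(2)[y0:y0+45,x0+20:x0+50]<45
    k,lab,s,c=cv2.connectedComponentsWithStats(g.astype(np.uint8));j=1+s[1:,4].argmax();print(n,c[j]+[x0+20,y0])
cv2.imwrite("pics/l.png",np.vstack(L))
E
```

```text
t 23.75 tcp station mm [  -3.44 -243.1   140.98] F st [-0.1  -0.8  -0.92] w 0.1 yaw err [1.7991e+02 2.0000e-02 8.5160e+01] want 85.13521494445973
t 24.25 tcp station mm [ -62.22 -319.12  139.61] F st [-0.04  0.93  0.89] w 0.0 yaw err [-1.7999e+02  3.0000e-02  8.5040e+01] want 85.13521494445973
scene [296.87179487 178.94871795]
top [190.08108108 212.59459459]
```

```bash
sleep 1
```

```text
(no output)
```

View pics/l.png

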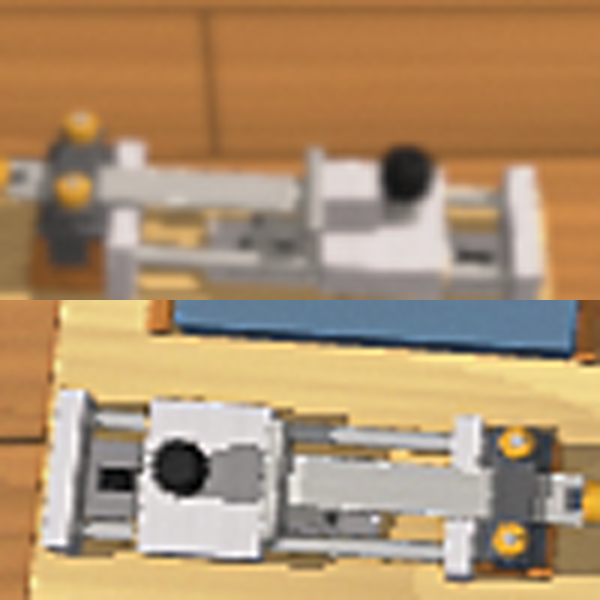

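View pics/l_scenef.png

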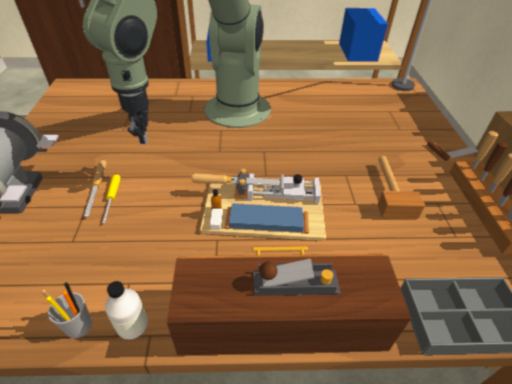

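Checking the edge position independently, from the butt end in the image.

Run:
```python
from fit import *
q=np.load("q.npy")
p=bot.grab_frame("top");s=bot.grab_frame("scene")
im=np.vstack([cv2.resize(p["pixels"][200:235,270:320],None,fx=12,fy=12,interpolation=cv2.INTER_CUBIC)[:290],cv2.resize(s["pixels"][165:190,180:230],None,fx=12,fy=12,interpolation=cv2.INTER_CUBIC)])
cv2.imwrite("pics/m.png",im)
for y in(-172,-176):
  for P,n in((p,"t"),(s,"s")):print(y,n,proj(P,w(q,np.array([-1.8,y,62])*.001)))
for y in(97,93):
  for P,n in((p,"t"),(s,"s")):print(y,n,proj(P,w(q,np.array([-1.8,y,62])*.001)))
print(p["pixels"][214,198:214].tolist())
print(p["pixels"][217,198:214].tolist())
```

```text
-172 t [297.19427509 220.52258145]
-172 s [191.69333598 177.94398861]
-176 t [298.53794868 220.6058928 ]
-176 s [190.38520904 177.88052734]
97 t [206.86466114 214.92190434]
97 s [280.50503888 182.2525182 ]
93 t [208.20738443 215.00515677]
93 s [279.17217758 182.18785698]
[[138, 138, 142], [139, 140, 142], [141, 142, 144], [141, 141, 145], [139, 139, 144], [102, 98, 102], [168, 173, 176], [189, 194, 199], [124, 127, 131], [103, 106, 108], [206, 213, 215], [222, 228, 231], [194, 199, 205], [181, 184, 189], [178, 182, 187], [178, 182, 187]]
[[135, 135, 139], [137, 136, 140], [137, 138, 140], [136, 137, 140], [134, 134, 139], [132, 133, 138], [172, 178, 182], [219, 222, 229], [125, 128, 132], [95, 97, 99], [200, 207, 213], [224, 228, 232], [189, 195, 198], [177, 184, 188], [180, 186, 190], [178, 184, 189]]
```

View pics/m.png

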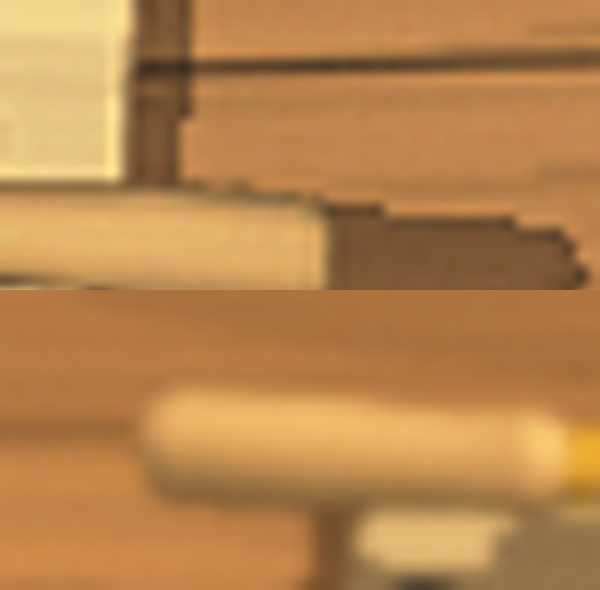

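```bash
python3 go.py; python3 -c "
from workcell import bot
print(bot.job_done())"
```

```text
t 24.45 tcp station mm [ -60.62 -316.45  139.28] F st [-0.05 -0.19 -0.31] w 0.2 yaw err [-1.800e+02 -2.000e-02  8.528e+01] want 85.13521494445973
the job is handed in; nothing more can be done
None
```

The stop carriage is now in the last index hole, the chisel's edge rests against the stop, and I handed the job in at about 24.5 s. No verdict comes back, so this rests on my own checks.

**What I did:**
- I gripped and lifted the knob about 13 mm, slid the carriage past the fixed plate and let the pin down onto the trimming plate.
- I pushed the carriage slowly until the pin dropped at a travel of about 57 mm. The side force peaked near 7 N there, and I backed off at once.
- I pushed the chisel forward from its butt until the force rose from about 3.5 N to 9.7 N and the tool stalled. That is roughly 6 N on the stop, after which I let go and moved the arm clear.

**Last checks:**
- **Pin home:** the knob's height in the scene image matches fully home to about 0.1 px (under 1 mm). It did not move when the chisel met the stop.
- **Edge at the stop:** the butt position puts the edge at y of about 98.5 mm in both cameras. The stop face should be at about 97 ± 1 mm, so they agree within measuring error.
- **Disagreement:** both pictures show a dark strip about 4 mm wide between the bright blade and the stop plate. I take it to be the plate's shadow on the blade, because its edge stayed put while the chisel moved, but I could not see the contact itself.
- **Grip:** the first closing on the knob was off-centre and pushed it sideways with about 10 N, across the slide. I recentred before lifting.
- **Bystanders:** nothing else on the bench looks disturbed in the last picture.

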